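Seat a lens barrel in the V-block gauge

ROBOT

A 6-joint arm with a two-finger parallel gripper is mounted at the origin on the work surface. World frame = base frame: x ahead of the robot, y to its left, z up, the work surface at z = 0. Lengths are in mm, angles in rad, forces in N, time in s.
With the tool pointing down it reaches from about 250 to 725 mm from the base axis. Payload 4 kg.
Tool frame: the origin (TCP) lies between the finger pads; the fingertips stand env.tip_extent ahead of it and the grasp point (between the pads) lies 11 mm behind it (env.tip_extent is the distance from the TCP to the fingertips, in mm); z points along the fingers, y is the line along which they close (so a half turn about z gives the same grasp; the last joint's range is limited). The gripper opens to 85 mm and grips with 20 to 120 N. Pads are 22 mm wide; open, the fingers measure 114 mm over their backs; the gripper's body (76 mm by 85 mm) begins 54 mm behind the grasp point. The pads swing forward as they close: fully open they stand 13 mm farther back than shut.
Start: joints at [1.222, 0.241, 0.005, 1.335, 0, 1.571], TCP at [170.883, 469.892, 239.306] pointing down, gripper open.
Joint ranges: [-2.72, 2.72], [-1.05, 1.87], [-1.09, 1.28], [-1.99, 2.15], [-1.42, 1.44], [-3.14, 3.14]. Speed limits (rad/s): [2.79, 2.79, 3.14, 3.14, 3.14, 3.14].

INTERFACE

Orientations are given as a 3x3 rotation matrix whose columns are the frame's x, y, z axes.
In Python, from rig import env, imaging, workorder, look_for, masks_of gives the robot as it stands.
- The arm moves only by the tool drive_tool, never from a script. Its argument "increments" is a list of rows, each an object with "xyz": the shift along the tool's x, y, z in m, a list of three; "spin": the turn about the tool's z in rad. A call has 1 to 12 rows; each row is the pose to reach, as a shift and turn from the pose commanded when the call began, along the tool's axes at that moment; what a row does not reach only later rows make up. A row lasts 1/8 s, in which the tool goes at most 62.5 mm and 10.7 degrees, less where a joint would pass 70% of its speed; a pose out of reach is approached as far as the arm can. A call with a gripper value outside its range is refused whole. "claw" is the closure in counts, from 0 (fully open) to 255 (shut), set as the call begins (left out, the last holds). The fingers move at their own pace and stop on an object; the grip force is fixed at half the most. Time passes only in rows, so rows that repeat a pose let the fingers close. It gives the time, the measured TCP pose, the force, the opening and the grip force at its end, in the units of the state.
- env.state(): the state, without advancing time (a new reading comes with each control period).
- imaging.get_image(name): name is "scene" or "top" or "wrist"; returns a dict with "img" (400x640x3 uint8, red, green, blue), "K" (3x3 intrinsics, pixels), "k1" (the pictures are not rectified: a ray, as slopes to the right and down, at radius r is drawn at 1 + k1 r^2 times it, then the intrinsics apply), "R" (3x3) and "t" (3): a world point X has camera coordinates R X + t. Camera axes: x right, y down, z forward; pixel columns grow to the right and rows downward; lengths in mm; the calibration is good to about 2 mm. A picture is of the moment at which its call begins. There is no depth.
- workorder.job_done(): hands the job in; it is judged then, once.
Trained networks look in the newest picture that a camera, given by its name, has taken for a name from the list of things; names that differ only in an ending like _2 or _b are one class to them, and where a whole thing is asked for, a point or a joint stands for the part that bears it (a point fixed in the world has none). Each returns a list of dicts, best first, with "p" (0 to 1); they miss things now and then, are a little off and sometimes report something else, mostly with a low value. They report only what shows in the picture. A call takes as long as a camera call.
- look_for(camera, label): "at" ([x, y, z] in mm, in world coordinates, good to about 4 mm: the middle of the surface that is visible of it).
- masks_of(camera, label): "pixels" (400x640 bool, what is visible of it).
The state is a dict: "time_s": time; "joint_pos": joint angles; "qvel": joint speeds; "joint_torque": joint torques, N m; "tcp_pos": TCP position; "tool_rot": TCP orientation; "ft_force": force on the tool from outside, world axes, zero at the start; "torque": the same for the moment, N m; "grip_width": opening from 0.0 (shut) to 1.0 (fully open); "gripper_force": force on a finger pad.
Only numpy, scipy, OpenCV 4.12 (cv2) and the standard library are available. Lean on these libraries where they do the work, as an engineer would, in place of code of your own. Each camera call takes 0.05 s, during which the arm holds its last target. There are 200 camera calls.

TASK

Get the lens barrel of middle thickness ready for gauging. First exercise the gauge: throw its arrest lever right over so that the beam is freed and comes up, let the beam settle, and throw the lever fully back so that the beam is arrested again. Then take that barrel out of the rack, lay it gently and squarely in the gauge's two V-blocks with its plain glass end just over the feeler, press it down onto both faces of the V with about 10 N, and finish while still holding it pressed there; leave the other barrels and the small things lying between rack and gauge where they are.

Things in the scene. Friction and masses are not known exactly. Their poses are not given: they have to be found in the camera images.
- gauge: V-block gauge, fixed to the bench: dark steel base plate 16 mm thick, x -130 to 130, y -175 to 50 mm. Origin at its underside below the middle of the seat, z up, x along the V towards the feeler. Two steel V-blocks in line along x, each 35 mm long (centres x = -45, +45), 60 wide, tops at z = 71 mm. A dial gauge on a post stands at y = -153 to -97, x = 60 to 120, 162 mm high.
- seat (a point): Where the origin of the seated barrel lies: on the seated barrel's axis, 77.3 mm above the gauge's underside, over its origin, axes as the gauge's. The barrel's plain end is then at x = +85 mm. Below it, between the two blocks (x = -27.5 to 27.5), is a clear gap for fingers down to the base plate, 61 mm below.
- v_left: The left (+y) V faces of both blocks; origin and axes as the gauge's. The 90 degree V is 44 mm wide at the block tops, its relieved bottom line 49 mm above the gauge's underside.
- v_right: The right (-y) V faces of both blocks, mirror image of the left; origin and axes as the gauge's.
- arrest_lever (a joint): Arrest lever of the gauge, rad. 0 = arrested, leaning 0.5 rad from upright to the gauge's -y; 1.0 (end stop) = beam free, leaning 0.5 rad to +y; fully back means below 0.25. It turns about a shaft along x at y = -95, z = 29 mm and swings in the plane x = -110 mm, clear of all else. About 1 N at the knob moves it; it stays where it is left.
- arrest_knob (a point): Centre of the black ball knob, 20 mm across, on the end of the arrest lever, 65 mm from its shaft's axis, on a round steel stem 8 mm thick.
- beam (a joint): The gauge's beam, rad: a light bar 10 mm wide along y, hinged at x = 73, y = -70, z = 46 mm, feeler at its +y end, brass counterweight at the other. 0 = arrested, held level by an eccentric on the lever's shaft; 0.105 = free, settled at its stop. It moves by itself when the lever is thrown: it is free from about 0.95 rad of the lever.
- feeler (a point): Tip of the feeler, a 6 mm steel ball at the beam's end under the barrel's axis, x = 73 mm in the gauge. Arrested it is 4 mm below the seated barrel's underside, free it stands about 3 mm in its way.
- barrel: The lens barrel to seat: smooth black tube, 40 mm diameter, 170 mm long, the middle one in thickness of three in the rack, about 0.34 kg. Origin on its axis at the middle of the 170 mm; x along the axis towards the plain end with the front glass. At the other end a bare metal mount stub, 30 mm across, stands out 14 mm. It lies level, at any roll about its axis.
- barrel_plain (a point): Centre of the barrel's plain (glass) end face, at x = +85 mm of the barrel.
- rack: Fixed wooden rack 150 (x) by 300 (y) by 52 mm, origin at its underside centre, z up. Two notched bars 16 mm thick at x = -50 and 50 mm carry three barrels along x, side by side at y = -90, 0 and 90 mm in any order, plain ends to +x. The 40 mm barrel's axis is 58 mm up; between the bars (x = -42 to 42) fingers have room beside it down to the 12 mm base board.
- thin_barrel: Another barrel in the rack, 28 mm diameter, 170 mm long: leave it. Origin on its axis at mid-length.
- thick_barrel: Another barrel in the rack, 54 mm diameter, 130 mm long: leave it. Origin on its axis at mid-length.
- tape: Roll of tape lying flat, 52 mm across, 18 mm high; bystander.
- lens_cap: Black lens cap, 48 mm across, 9 mm high; bystander.
- retaining_ring: Aluminium ring, 38 mm across, 8 mm high; bystander.
- screw_jar: Small jar, 56 mm across, 60 mm high; bystander.

How it is judged:
By the outcome, as a careful person would: the job done as asked, in the order asked, and still so for the second after the job is handed in, while the arm keeps its last pose, push and grip.
It also fails if it takes over 67 s, if anything falls off the work surface, if the arm or the gripper's body presses on something with over 40 N, if the wrist force passes 120 N, or if a joint passes its speed limit or range.

## Working session

There is one attempt and no reset: what is moved stays moved. The work goes in short steps, Python scripts to look and compute and a tool call to move; the robot and the scene stay as the last step left them, time stands still between calls to the robot, and variables do not carry over. Pictures are saved under pics/ and viewed, at most 10 in all, crops included, and the job is handed in when it is done.

Besides the shell and the picture viewer there is one more tool, called after "Call:" in YAML: its name, and indented under it one key for each argument. drive_tool: Moves the arm, as the interface text tells. Its arguments: {"type":"object","properties":{"increments":{"type":"array"},"claw":{"type":"number"}},"required":["increments"]}

```bash
ls; mkdir -p pics; python3 - <<'E'
from rig import env, imaging, workorder, look_for, masks_of
import cv2, numpy as np
s=env.state(); print(s, env.tip_extent)
ims=[]
for c in ["scene","top"]:
    d=imaging.get_image(c); cv2.imwrite(f"pics/{c}0.png",d["img"][:,:,::-1]); print(c,d["K"],d["k1"],d["R"],d["t"])
    for l in ["gauge","arrest_lever","arrest_knob","beam","feeler","barrel","barrel_plain","rack","thin_barrel","thick_barrel","tape","lens_cap","retaining_ring","screw_jar","v_left","v_right"]:
        print(l,[(round(r["p"],2),np.round(r["at"]).tolist()) for r in look_for(c,l)[:2]])
E
```

```text
pics
{'time_s': 0.0, 'joint_pos': array([1.22199516e+00, 2.41415527e-01, 3.71452132e-03, 1.33518433e+00,
       3.96890153e-05, 1.57080734e+00]), 'qvel': array([-0.0002666 ,  0.00122034, -0.00264969,  0.0003906 ,  0.00066753,
       -0.00044956]), 'joint_torque': array([-1.87772516e-04, -3.72311997e+01,  2.52409941e+01,  1.68698811e-02,
        4.63452568e-05, -1.48490575e-06]), 'tcp_pos': array([170.66477914, 469.31838536, 238.40795427]), 'tool_rot': array([[-9.39779323e-01,  3.41781011e-01, -7.51263629e-04],
       [ 3.41781835e-01,  9.39777301e-01, -1.94965360e-03],
       [ 3.96659266e-05, -2.08901240e-03, -9.99997817e-01]]), 'ft_force': array([-0.05385156,  0.00985704, -0.44317959]), 'torque': array([-0.00520025, -0.0364346 ,  0.00541268]), 'gripper_force': 0.0, 'grip_width': 1.0005702596411017} 8.0
scene [[363.52558616   0.         317.92069816]
 [  0.         363.52558616 194.85974868]
 [  0.           0.           1.        ]] -0.0063583417901126055 [[ 0.79658541  0.60447534 -0.00782589]
 [ 0.46069601 -0.61539143 -0.63957218]
 [-0.39142159  0.50586852 -0.76869121]] [-432.6416
[... 1156 characters left out ...]
88.0, 33.0])]
arrest_knob [(0.6, [460.0, -283.0, 32.0])]
beam [(0.77, [598.0, -271.0, 52.0]), (0.44, [458.0, -16.0, 18.0])]
feeler [(0.8, [599.0, -270.0, 52.0]), (0.68, [506.0, -182.0, 60.0])]
barrel [(0.32, [532.0, -205.0, 59.0])]
barrel_plain [(0.89, [525.0, 337.0, 74.0])]
rack [(0.74, [511.0, 242.0, 14.0])]
thin_barrel [(0.82, [514.0, 254.0, 65.0])]
thick_barrel [(0.73, [495.0, 164.0, 88.0])]
tape [(0.49, [454.0, -14.0, 19.0])]
lens_cap [(0.7, [595.0, -9.0, 9.0])]
retaining_ring []
screw_jar [(0.74, [464.0, -290.0, 33.0]), (0.72, [688.0, -12.0, 59.0])]
v_left [(0.71, [507.0, -184.0, 57.0]), (0.65, [496.0, 167.0, 85.0])]
v_right [(0.49, [532.0, -206.0, 58.0]), (0.41, [523.0, 335.0, 78.0])]
```

View pics/scene0.png

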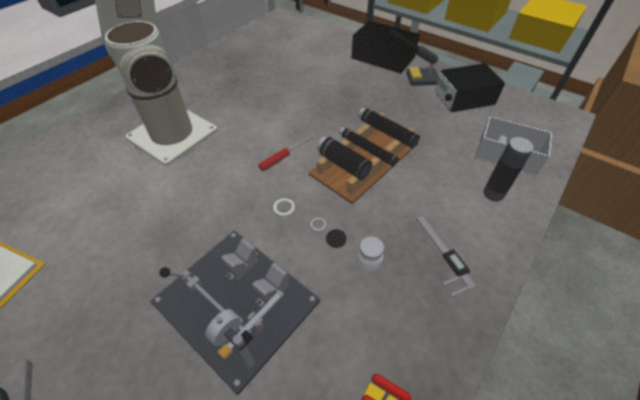

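View pics/top0.png

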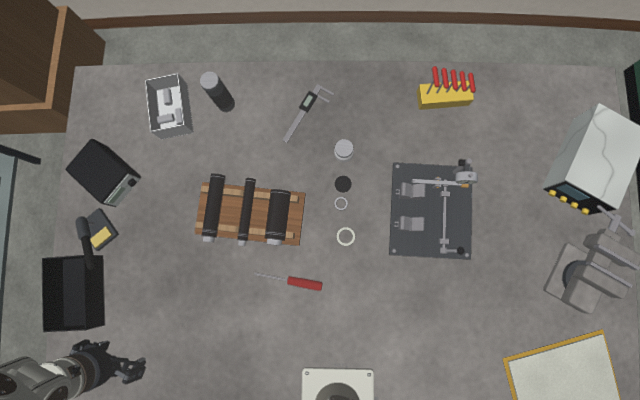

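The top view shows the rack at about (250,213), with the 40 mm barrel leftmost (plain end at (215,178)), the thin one in the middle and the thick one on the right. The gauge is at about (430,210), with the black knob at (461,251). In the scene view the knob is at (165,272) and the gauge plate spans (152–318, 232–390). Next I'll enlarge both for corner picks.

```bash
python3 - <<'E'
import cv2, numpy as np
t=cv2.imread("pics/top0.png"); s=cv2.imread("pics/scene0.png")
def grid(im,x0,y0,w,h,k):
    c=cv2.resize(im[y0:y0+h,x0:x0+w],None,fx=k,fy=k,interpolation=cv2.INTER_CUBIC)
    c=cv2.convertScaleAbs(c,alpha=1.5,beta=15)
    for u in range((x0+9)//10*10,x0+w,10):
        cv2.line(c,(int((u-x0+.5)*k),0),(int((u-x0+.5)*k),c.shape[0]),(0,160,0) if u%50 else (0,0,255),1); 
        if u%20==0: cv2.putText(c,str(u),(int((u-x0+.5)*k)+1,9),0,.33,(0,255,255),1)
    for v in range((y0+9)//10*10,y0+h,10):
        cv2.line(c,(0,int((v-y0+.5)*k)),(c.shape[1],int((v-y0+.5)*k)),(0,160,0) if v%50 else (0,0,255),1)
        if v%20==0: cv2.putText(c,str(v),(1,int((v-y0+.5)*k)-1),0,.33,(0,255,255),1)
    return c
a=grid(t,385,157,94,108,5.5); b=grid(t,190,168,120,82,6.6)
cv2.imwrite("pics/tg.png",a); cv2.imwrite("pics/tr.png",b)
cv2.imwrite("pics/sg.png",grid(s,145,225,180,170,3.5))
E
```

```text
(no output)
```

View pics/tg.png

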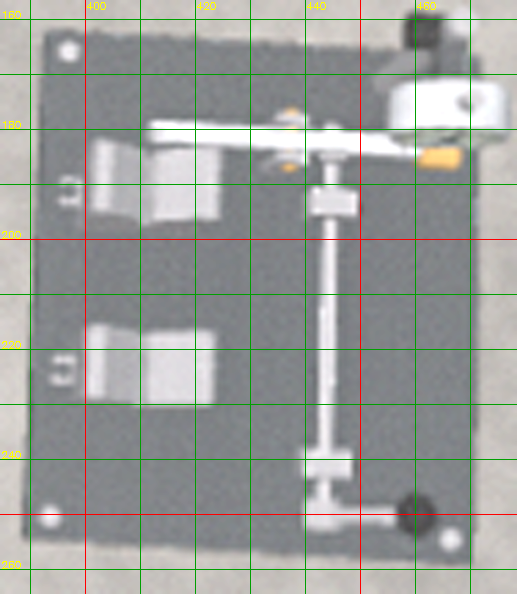

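View pics/tr.png

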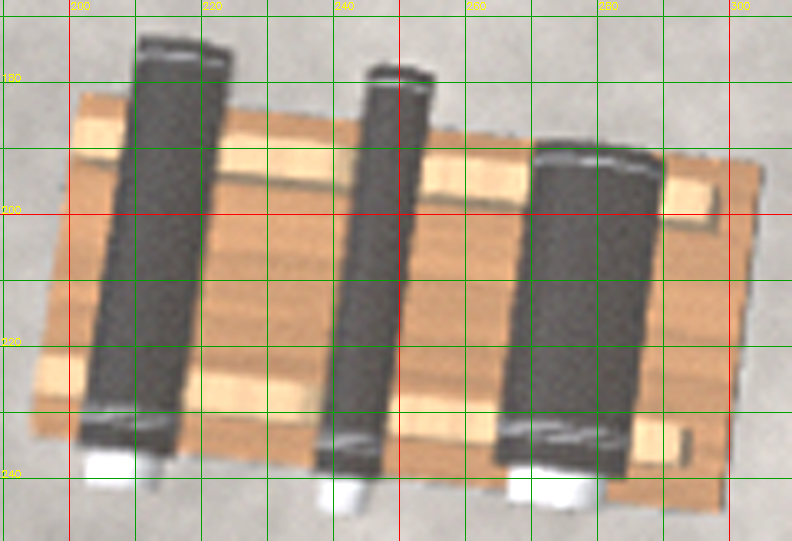

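View pics/sg.png

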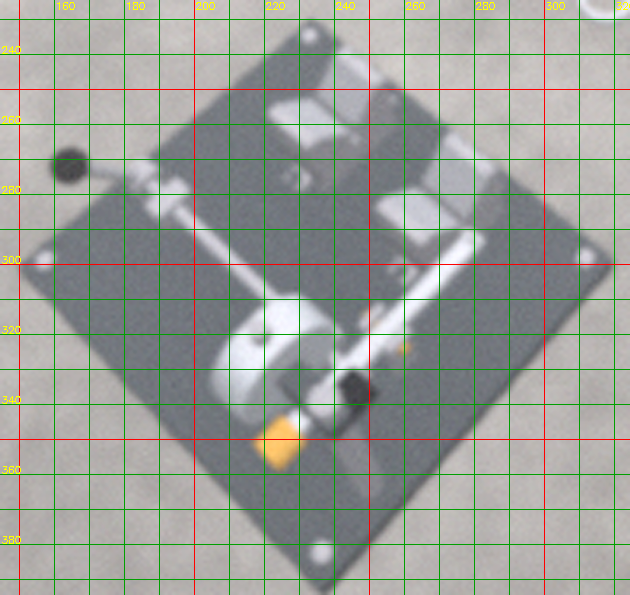

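The crops show these points:
- **Gauge, top view:** plate corners at about (392.3,162), (388.7,254.7) and (470,258.9), knob at (460.1,250.1).
- **Gauge, scene view:** plate corners at (150.8,301.1), (319.6,299.4), (236.5,393.6) and (233.9,230.8), knob at (164.2,271.6).
- **Rack, top view:** corners at (201.6,181.6), (305.1,192), (298.9,245.1) and (194.3,233.4).
- **40 mm barrel:** plain end at about (217.5,174).

```bash
cat > h.py <<'E'
import numpy as np, cv2
from scipy.optimize import least_squares
from rig import env, imaging, workorder, look_for, masks_of
def proj(c,X):
    q=np.atleast_2d(X)@np.array(c["R"]).T+c["t"]; s=q[:,:2]/q[:,2:]
    s=s*(1+c["k1"]*(s**2).sum(1,keepdims=True)); K=np.array(c["K"]); return s@K[:2,:2].T+K[:2,2]
def ray(c,uv,z):
    "world point at height z seen at pixel uv"
    K=np.array(c["K"]); d=(np.array(uv,float)-K[:2,2])/K[0,0]; s=d.copy()
    for _ in range(20): s=d/(1+c["k1"]*(s@s))
    R=np.array(c["R"]); v=R.T@np.append(s,1); o=-R.T@c["t"]; return o+v*(z-o[2])/v[2]
def place(p,L):
    c,s=np.cos(p[2]),np.sin(p[2]); L=np.atleast_2d(L).astype(float)
    return np.c_[p[0]+c*L[:,0]-s*L[:,1], p[1]+s*L[:,0]+c*L[:,1], L[:,2]]
def fit(obs,p0):
    f=lambda p: np.concatenate([(proj(c,place(p,L))-uv).ravel() for c,L,uv in obs])
    r=least_squares(f,p0,loss="soft_l1"); return r.x, f(r.x)
E
python3 - <<'E'
from h import *
np.set_printoptions(precision=3,suppress=True)
T=imaging.get_image("top"); S=imaging.get_image("scene"); W=imaging.get_image("wrist")
print("wrist",W["K"],W["k1"],W["R"],W["t"],-W["R"].T@W["t"])
GL=np.array([[130,50,16],[-130,50,16],[-130,-175,16],[-110,-126.2,86.1]])
tg=np.array([[392.3,162],[388.7,254.7],[470,258.9],[460.1,250.1]])
SL=np.array([[-130,-175,16],[130,50,16],[130,-175,16],[-130,50,16],[-110,-126.2,86.1]])
sg=np.array([[150.8,301.1],[319.6,299.4],[236.5,393.6],[233.9,230.8],[164.2,271.6]])
for n,o in (("top",[(T,GL,tg)]),("scene",[(S,SL,sg)]),("both",[(T,GL,tg),(S,SL,sg)])):
    p,r=fit(o,[530,-205,0]); print(n,p,r); k=place(p,[[-110,-126.2,86.1],[0,0,77.3]]); print(k)
RL=np.array([[75,150,12],[75,-150,12],[-75,-150,12],[-75,150,12]])
tr=np.array([[201.6,181.6],[305.1,192],[298.9,245.1],[194.3,233.4]])
p,r=fit([(T,RL,tr)],[520,240,0]); print("rack",p,r,place(p,[[0,90,58]]),place(p,[[0,0,58]]),place(p,[[0,-90,58]]))
P=ray(T,[217.5,173.8],78); print("plain",P, "centre", P[:2]-85*np.array([np.cos(p[2]),np.sin(p[2])]))
P=ray(T,[208.9,235.6],77); print("stub end",P, "centre", P[:2]+85*np.array([np.cos(p[2]),np.sin(p[2])]))
print(env.state()["time_s"])
E
```

```text
wrist [[329.369   0.    323.442]
 [  0.    329.369 196.867]
 [  0.      0.      1.   ]] -0.00036295438465146646 [[ 0.342  0.94   0.001]
 [ 0.893 -0.325  0.312]
 [ 0.294 -0.106 -0.95 ]] [-500.338  -41.341  379.132] [ 96.668 496.975 373.443]
top [ 530.534 -187.424   -0.047] [-0.262 -0.221 -0.332 -0.124  0.41   0.197  0.181  0.115]
[[ 414.722 -308.312   86.1  ]
 [ 530.534 -187.424   77.3  ]]
scene [ 531.252 -192.077   -0.054] [-1.344 -0.518  1.221 -0.922 -0.376  0.604  0.42  -1.448  0.091  1.39 ]
[[ 414.613 -312.168   86.1  ]
 [ 531.252 -192.077   77.3  ]]
both [ 531.012 -190.832   -0.054] [ 1.271 -0.478  0.589 -0.436  1.298  0.459  1.186  0.264 -0.898 -1.072
  1.495 -1.452  0.029 -0.139  0.744 -1.861  0.548  0.837]
[[ 414.357 -310.907   86.1  ]
 [ 531.012 -190.832   77.3  ]]
rack [514.333 256.686  -0.092] [ 0.17  -0.057  0.043 -0.133  0.089  0.052 -0.319  0.129] [[522.626 346.303  58.   ]] [[514.333 256.686  58.   ]] [[506.039 167.069  58.   ]]
plain [611.794 333.305  78.   ] centre [527.155 341.138]
stub end [444.916 347.989  77.   ] centre [529.554 340.156]
1.85
```

Call:
drive_tool:
  increments:
    - {"xyz":[-0.02,-0.024,-0.02],"spin":-0.02}
    - {"xyz":[-0.06,-0.07,-0.03],"spin":-0.05}
    - {"xyz":[-0.1,-0.119,-0.04],"spin":-0.08}
    - {"xyz":[-0.14,-0.167,-0.05],"spin":-0.11}
    - {"xyz":[-0.18,-0.214,-0.06],"spin":-0.14}
    - {"xyz":[-0.22,-0.262,-0.06],"spin":-0.17}
    - {"xyz":[-0.26,-0.31,-0.06],"spin":-0.2}
    - {"xyz":[-0.3,-0.357,-0.06],"spin":-0.23}
    - {"xyz":[-0.34,-0.405,-0.06],"spin":-0.26}
    - {"xyz":[-0.38,-0.453,-0.06],"spin":-0.29}
    - {"xyz":[-0.42,-0.5,-0.06],"spin":-0.302}
    - {"xyz":[-0.46,-0.548,-0.06],"spin":-0.302}
  claw: 160

```text
time_s: 3.35
tcp_pos: [416.1, -204.0, 299.6]
tool_rot: [[-0.999, 0.047, 0.001], [0.047, 0.999, -0.0], [-0.001, -0.0, -1.0]]
ft_force: [0.9, 1.2, 0.7]
grip_width: 0.372
gripper_force: 0.0
```

Call:
drive_tool:
  increments:
    - {"xyz":[-0.005,-0.03,0.0],"spin":0}
    - {"xyz":[-0.005,-0.035,0.0],"spin":0}
    - {"xyz":[-0.005,-0.035,0.0],"spin":0}

```text
time_s: 3.72
tcp_pos: [418.7, -236.6, 299.2]
tool_rot: [[-0.999, 0.047, -0.0], [0.047, 0.999, 0.001], [0.0, 0.001, -1.0]]
ft_force: [0.3, -0.0, 0.6]
grip_width: 0.371
gripper_force: 0.0
```

```bash
python3 - <<'E'
from h import *
W=imaging.get_image("wrist"); s=env.state(); print(s["tcp_pos"],s["tool_rot"],s["joint_pos"],s["grip_width"],s["time_s"])
im=W["img"][:,:,::-1].copy(); im=cv2.resize(im,(800,500),interpolation=cv2.INTER_CUBIC)
for u in range(0,640,40): cv2.line(im,(int(u*1.25),0),(int(u*1.25),500),(0,160,0) if u%200 else (0,0,255),1)
for v in range(0,400,40): cv2.line(im,(0,int(v*1.25)),(800,int(v*1.25)),(0,160,0) if v%200 else (0,0,255),1)
cv2.imwrite("pics/w1.png",im); cv2.imwrite("pics/w1raw.png",W["img"][:,:,::-1])
p=[530.5,-187.4,-0.047]
print(proj(W,place(p,[[130,50,16],[-130,50,16],[-130,-175,16],[130,-175,16],[-110,-126.2,86.1],[-62.5,22,71],[-27.5,22,71],[27.5,22,71],[62.5,22,71]])))
E
```

```text
[ 418.77362483 -236.07256634  299.39778571] [[-9.98931870e-01  4.62071400e-02 -1.40462007e-04]
 [ 4.62070600e-02  9.98931744e-01  5.27718168e-04]
 [ 1.64696305e-04  5.20664160e-04 -9.99999851e-01]] [-5.13558579e-01  1.84503864e-01  8.90773406e-02  1.47575140e+00
  3.90637310e-04 -4.67335091e-01] 0.3693817747286053 3.775
[[392.64633967 311.20959227]
 [406.10733242 137.4469866 ]
 [227.4119555  137.54539664]
 [243.1816993  311.39795308]
 [256.54050027 165.40414649]
 [388.89337942 202.41547248]
 [387.091921   230.02273329]
 [384.45352531 270.44669585]
 [382.88578918 294.46139181]]
```

View pics/w1.png

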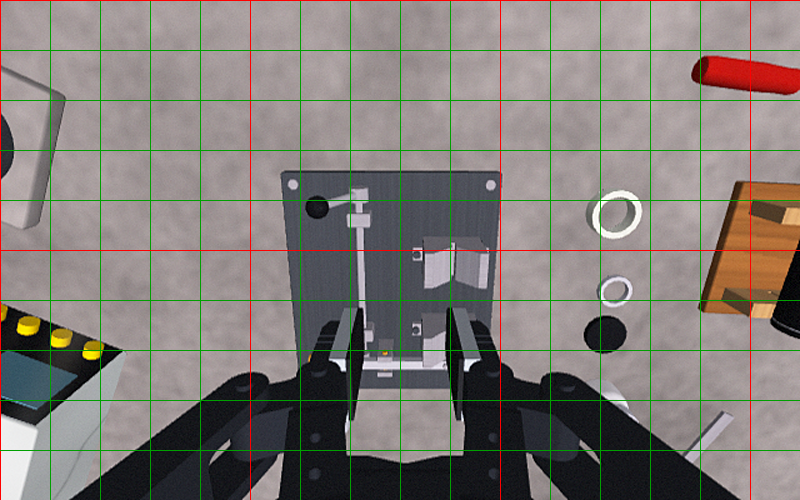

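The wrist view shows the knob at (253.6,165.6) and the plate's rear corners at (224.8,136.8) and (400.2,136.8). The rear V-block spans u 339–390, v 190–231. These sit about 5 px off the top-view fit, where I probably picked the lower plate edge, so I'll check by ray against the known sizes.

```bash
python3 - <<'E'
from h import *
np.set_printoptions(precision=1,suppress=True)
C={n:imaging.get_image(n) for n in("top","scene","wrist")}
img=C["wrist"]["img"]
# subpixel knob: dark blob centroid
for n,uv in (("top",(460,250)),("scene",(164,271.6)),("wrist",(253.6,165.6))):
    g=cv2.cvtColor(C[n]["img"],cv2.COLOR_RGB2GRAY).astype(float); r=12 if n=="wrist" else 6
    x0,y0=int(uv[0])-r,int(uv[1])-r; a=g[y0:y0+2*r+1,x0:x0+2*r+1]; w=np.clip(55-a,0,None) 
    yy,xx=np.mgrid[0:2*r+1,0:2*r+1]; c=((w*xx).sum()/w.sum()+x0,(w*yy).sum()/w.sum()+y0)
    print(n,np.array(c),"knob@86",ray(C[n],c,86.1))
W=C["wrist"]
for z in(16,0): 
    a,b=ray(W,(224.8,136.8),z),ray(W,(400.2,136.8),z); print(z,a,b,np.hypot(*(a-b)[:2]))
T=C["top"]
for z in(16,0):
    q=[ray(T,u,z) for u in ([392.3,162],[388.7,254.7],[470,258.9])]; print(z,q,np.hypot(*(q[0]-q[1])[:2]),np.hypot(*(q[2]-q[1])[:2]))
# block outline corners in the wrist view
for uv in ((339.2,231.2),(390.4,231.2)): print("front top edge",ray(W,uv,71))
# top-view block picks (z=71)
for uv in ((401.2,182),(424.5,184.5),(424.5,196),(400.5,194.5),(400,215.5),(423.5,217.5),(423,230),(399.5,228.5)): print(uv,ray(T,uv,71))
print(env.state()["time_s"])
E
```

```text
top [457.5 250. ] knob@86 [ 415.1 -301.    86.1]
scene [164.5 272.4] knob@86 [ 413.9 -311.1   86.1]
wrist [252.4 164.8] knob@86 [ 414.5 -312.1   86.1]
16 [ 392.1 -358.8   16. ] [ 402.2 -138.1   16. ] 220.94921717314236
0 [ 394.1 -363.7    0. ] [ 404.5 -134.5    0. ] 229.41138846585383
16 [array([ 662.1, -144.3,   16. ]), array([ 402.7, -132.3,   16. ]), array([ 393., -355.,   16.])] 259.6852132289824 222.9417096152909
0 [array([ 666. , -146.4,    0. ]), array([ 402.9, -134.1,    0. ]), array([ 393., -360.,    0.])] 263.3909274057992 226.12309312054532
front top edge [ 503.5 -220.6   71. ]
front top edge [ 506.3 -159.2   71. ]
(401.2, 182) [ 594.3 -160.4   71. ]
(424.5, 184.5) [ 588.1 -222.4   71. ]
(424.5, 196) [ 557.1 -221.7   71. ]
(400.5, 194.5) [ 560.6 -158.1   71. ]
(400, 215.5) [ 504.6 -156.1   71. ]
(423.5, 217.5) [ 499.9 -217.9   71. ]
(423, 230) [ 467. -216.   71.]
(399.5, 228.5) [ 470.4 -154.5   71. ]
3.925
```

Call:
drive_tool:
  increments:
    - {"xyz":[0,-0.05,0.01],"spin":0}
    - {"xyz":[0.0005,-0.075,0.06],"spin":0}
    - {"xyz":[0.0005,-0.075,0.11],"spin":0}
    - {"xyz":[0.0005,-0.075,0.16],"spin":0}
    - {"xyz":[0.0005,-0.075,0.19],"spin":0}
    - {"xyz":[0.0005,-0.075,0.208],"spin":0}
    - {"xyz":[0.0005,-0.075,0.213],"spin":0}
    - {"xyz":[0.0005,-0.075,0.213],"spin":0}

```text
time_s: 4.92
tcp_pos: [415.4, -311.5, 86.8]
tool_rot: [[-0.999, 0.046, 0.0], [0.046, 0.999, -0.0], [-0.0, -0.0, -1.0]]
ft_force: [0.6, -0.7, 0.4]
grip_width: 0.377
gripper_force: 0.0
```

```bash
python3 - <<'E'
from h import *
np.set_printoptions(precision=2,suppress=True)
W=imaging.get_image("wrist"); s=env.state(); print(s["tcp_pos"],s["ft_force"],s["time_s"])
cv2.imwrite("pics/w2.png",W["img"][60:,120:520,::-1])
E
```

```text
[ 415.71 -311.84   87.28] [ 0.51 -0.4   0.47] 4.975
```

View pics/w2.png

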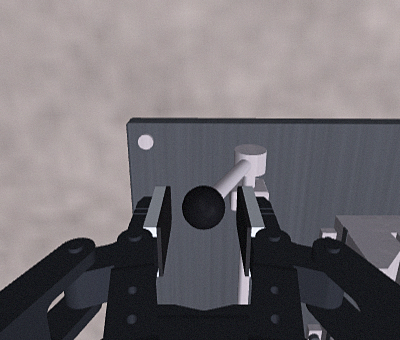

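The knob sits midway between the fingers, at crop pixel (203,207) with pads at 165 and 242. Next I'll throw the lever along +tool y.

Call:
drive_tool:
  increments:
    - {"xyz":[0,0.01,0.001],"spin":0}
    - {"xyz":[0,0.02,0.001],"spin":0}
    - {"xyz":[0,0.03,0.001],"spin":0}
    - {"xyz":[0,0.04,0.001],"spin":0}
    - {"xyz":[0,0.05,0.001],"spin":0}
    - {"xyz":[0,0.058,0.001],"spin":0}
    - {"xyz":[0,0.063,0.001],"spin":0}
    - {"xyz":[0,0.066,0.001],"spin":0}
    - {"xyz":[0,0.067,0.001],"spin":0}
    - {"xyz":[0,0.068,0.001],"spin":0}

```text
time_s: 6.22
tcp_pos: [417.9, -244.9, 85.2]
tool_rot: [[-0.999, 0.048, -0.001], [0.048, 0.999, -0.002], [0.001, -0.002, -1.0]]
ft_force: [-1.1, -5.8, -2.2]
grip_width: 0.373
gripper_force: 3.0
```

Call:
drive_tool:
  increments:
    - {"xyz":[0,0.001,0],"spin":0}
    - {"xyz":[0,0.002,0],"spin":0}
    - {"xyz":[0,0.002,0],"spin":0}

```text
time_s: 6.6
tcp_pos: [418.0, -244.6, 85.2]
tool_rot: [[-0.999, 0.049, -0.001], [0.049, 0.999, -0.006], [0.001, -0.006, -1.0]]
ft_force: [-1.7, -10.4, -4.5]
grip_width: 0.374
gripper_force: 4.8
```

```bash
python3 - <<'E'
from h import *
np.set_printoptions(precision=2,suppress=True)
W=imaging.get_image("top"); s=env.state(); print(s["tcp_pos"],s["ft_force"],s["time_s"])
a=cv2.resize(W["img"][155:265,385:480,::-1],None,fx=5,fy=5,interpolation=cv2.INTER_CUBIC)
S=imaging.get_image("scene")["img"][225:395,145:325,::-1]; b=cv2.resize(S,(324,306)); p=np.zeros((550,324,3),np.uint8); p[:306]=b
cv2.imwrite("pics/t3.png",np.hstack([a,p]))
E
```

```text
[ 417.99 -244.66   85.19] [-0.69 -9.28 -4.56] 6.65
```

View pics/t3.png

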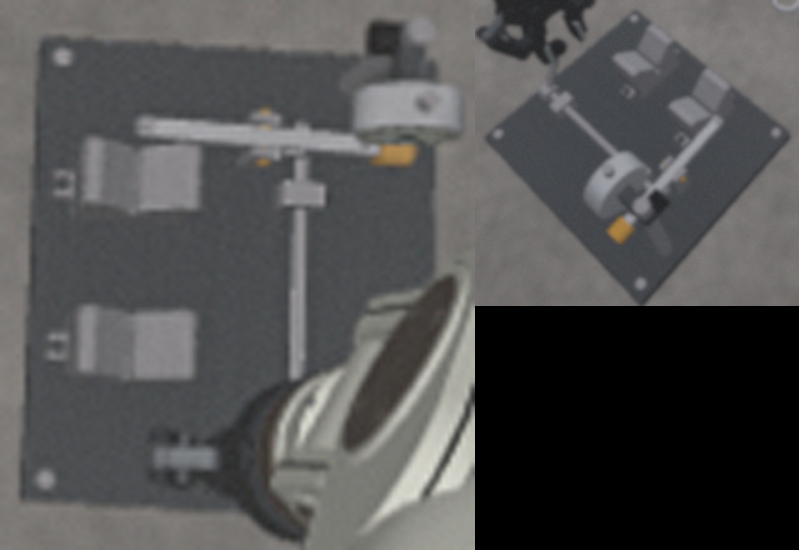

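The lever is against its end stop: 2 mm more command only raised the force, and in the top crop the beam's feeler end at (145,127) has visibly come up. Let it settle, then throw back.

Call:
drive_tool:
  increments:
    - {"xyz":[0,-0.005,0],"spin":0}
    - {"xyz":[0,-0.005,0],"spin":0}
    - {"xyz":[0,-0.005,0],"spin":0}
    - {"xyz":[0,-0.005,0],"spin":0}
    - {"xyz":[0,-0.005,0],"spin":0}
    - {"xyz":[0,-0.005,0],"spin":0}
    - {"xyz":[0,-0.005,0],"spin":0}
    - {"xyz":[0,-0.005,0],"spin":0}
    - {"xyz":[0,-0.005,0],"spin":0}
    - {"xyz":[0,-0.005,0],"spin":0}

```text
time_s: 7.95
tcp_pos: [418.1, -246.9, 85.3]
tool_rot: [[-0.999, 0.047, 0.0], [0.047, 0.999, -0.0], [-0.0, -0.0, -1.0]]
ft_force: [0.2, 0.5, 0.7]
grip_width: 0.371
gripper_force: 0.0
```

```bash
python3 - <<'E'
from h import *
W=imaging.get_image("top"); a=W["img"][:,:,::-1]; b=cv2.imread("pics/top0.png")
cv2.imwrite("pics/t4raw.png",a)
for n,i in(("before",b),("free",a)):
    g=cv2.cvtColor(np.ascontiguousarray(i),cv2.COLOR_BGR2GRAY)[172:192,411:456]
    # bright bar rows per column
    print(n,[round(float((np.arange(172,192)*np.clip(g[:,c]-150.,0,None)).sum()/max(1,np.clip(g[:,c]-150.,0,None).sum())),1) for c in(1,3,6,10,14)])
for l in("feeler","beam"): print(l,[(round(r["p"],2),np.round(r["at"],1).tolist()) for r in look_for("top",l)[:2]])
E
```

```text
before [0.0, 179.3, 180.5, 181.0, 181.0]
free [0.0, 0.0, 179.9, 180.1, 181.0]
feeler [(0.63, [597.9, -270.6, 51.6])]
beam [(0.63, [529.7, -203.0, 58.2]), (0.59, [596.5, -273.4, 47.4])]
```

Call:
drive_tool:
  increments:
    - {"xyz":[0,-0.01,0],"spin":0}
    - {"xyz":[0,-0.02,0],"spin":0}
    - {"xyz":[0,-0.03,0],"spin":0}
    - {"xyz":[0,-0.04,0],"spin":0}
    - {"xyz":[0,-0.05,0],"spin":0}
    - {"xyz":[0,-0.058,0],"spin":0}
    - {"xyz":[0,-0.064,0],"spin":0}
    - {"xyz":[0,-0.068,0],"spin":0}
    - {"xyz":[0,-0.071,0],"spin":0}
    - {"xyz":[0,-0.073,0],"spin":0}

```text
time_s: 9.35
tcp_pos: [414.5, -319.8, 85.2]
tool_rot: [[-0.999, 0.047, -0.0], [0.047, 0.999, 0.0], [0.0, 0.0, -1.0]]
ft_force: [0.0, 1.5, -0.8]
grip_width: 0.369
gripper_force: 0.7
```

Call:
drive_tool:
  increments:
    - {"xyz":[0,-0.002,0],"spin":0}
    - {"xyz":[0,-0.004,0],"spin":0}
    - {"xyz":[0,-0.004,0],"spin":0}

```text
time_s: 9.72
tcp_pos: [414.5, -320.4, 84.9]
tool_rot: [[-0.999, 0.045, 0.0], [0.045, 0.999, 0.007], [0.0, 0.007, -1.0]]
ft_force: [0.7, 10.2, 1.2]
grip_width: 0.374
gripper_force: 4.9
```

Call:
drive_tool:
  increments:
    - {"xyz":[0,0.009,0],"spin":0}
    - {"xyz":[0,0.009,-0.04],"spin":0}
    - {"xyz":[0,0.009,-0.09],"spin":0}
    - {"xyz":[0,0.02,-0.14],"spin":0}
    - {"xyz":[-0.005,0.06,-0.165],"spin":0}
    - {"xyz":[-0.01,0.12,-0.165],"spin":0.01}
    - {"xyz":[-0.02,0.18,-0.165],"spin":0.02}
    - {"xyz":[-0.03,0.24,-0.165],"spin":0.03}
    - {"xyz":[-0.04,0.3,-0.165],"spin":0.04}
    - {"xyz":[-0.05,0.36,-0.165],"spin":0.0455}
    - {"xyz":[-0.06,0.42,-0.165],"spin":0.0455}
    - {"xyz":[-0.065,0.48,-0.165],"spin":0.0455}

```text
time_s: 11.22
tcp_pos: [502.9, 154.5, 251.0]
tool_rot: [[-0.996, 0.092, 0.003], [0.092, 0.996, -0.001], [-0.003, -0.0, -1.0]]
ft_force: [1.7, -1.2, -0.9]
grip_width: 0.375
gripper_force: 0.0
```

```bash
python3 - <<'E'
from h import *
np.set_printoptions(precision=2,suppress=True)
T=imaging.get_image("top"); s=env.state(); print(s["tcp_pos"],s["tool_rot"],s["time_s"])
cv2.imwrite("pics/t5raw.png",T["img"][:,:,::-1])
kn=T["img"][243:258,440:470].mean(2); print(np.argwhere(kn<45).mean(0)[::-1]+[440,243], (kn<45).sum())
a=cv2.imread("pics/top0.png")[243:258,440:470].mean(2);print(np.argwhere(a<45).mean(0)[::-1]+[440,243], (a<45).sum())
E
```

```text
[503.22 161.7  250.56] [[-1.    0.09  0.  ]
 [ 0.09  1.    0.01]
 [-0.    0.01 -1.  ]] 11.275
[460.7  250.48] 27
[459.82 250.55] 11
```

Call:
drive_tool:
  increments:
    - {"xyz":[-0.012,0.055,0.01],"spin":0}
    - {"xyz":[-0.025,0.11,0.03],"spin":0}
    - {"xyz":[-0.035,0.16,0.05],"spin":0}
    - {"xyz":[-0.04,0.18,0.05],"spin":0}
    - {"xyz":[-0.04,0.18,0.05],"spin":0}
  claw: 0

```text
time_s: 11.9
tcp_pos: [558.6, 329.4, 199.6]
tool_rot: [[-0.996, 0.09, 0.001], [0.09, 0.996, -0.001], [-0.001, -0.001, -1.0]]
ft_force: [0.7, 0.1, 0.3]
grip_width: 1.0
gripper_force: 0.0
```

```bash
python3 - <<'E'
from h import *
np.set_printoptions(precision=2,suppress=True)
W=imaging.get_image("wrist"); s=env.state(); print(s["tcp_pos"],s["tool_rot"][:,0],s["time_s"],s["grip_width"])
cv2.imwrite("pics/w6raw.png",W["img"][:,:,::-1])
for l in("barrel","barrel_plain"): print(l,[(round(r["p"],2),np.round(r["at"],1).tolist()) for r in look_for("wrist",l)[:2]])
im=W["img"][:,:,::-1].copy()
for p,col in (([528.5,346,-0.092],(0,255,0)),):
    th=np.linspace(0,2*np.pi,60)
    for x in(-85,85):
        q=proj(W,place(p,np.c_[np.full(60,x),20*np.cos(th),58+20*np.sin(th)]))
        cv2.polylines(im,[np.round(q).astype(int)],True,col,1); print(x,q.min(0),q.max(0))
    for y in(-20,20): cv2.polylines(im,[np.round(proj(W,place(p,[[-85,y,58],[85,y,58]]))).astype(int)],False,(0,0,255),1)
cv2.imwrite("pics/w6.png",im)
E
```

```text
[558.49 328.19 200.12] [-1.    0.09 -0.  ] 11.95 1.0003909143987149
barrel [(0.92, [504.7, 346.7, 75.7]), (0.17, [600.5, -3.1, 8.6])]
barrel_plain []
-85 [315.69  32.25] [368.57  40.16]
85 [316.74 231.03] [360.29 250.09]
```

View pics/w6.png

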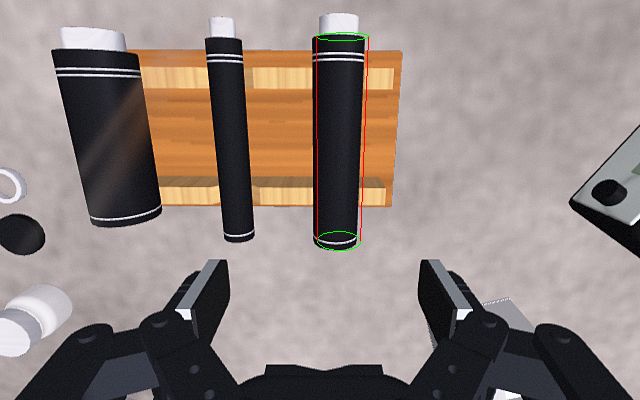

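The wrist view shows the 40 mm barrel from its stub end at v≈37 to its plain end at v≈249. My model agrees lengthwise but lies about 4 px (3 mm) too far right, so y comes down to about 344. Now I'll descend.

Call:
drive_tool:
  increments:
    - {"xyz":[0.0314,0.0134,0.01],"spin":0}
    - {"xyz":[0.0314,0.0134,0.03],"spin":0}
    - {"xyz":[0.0314,0.0134,0.07],"spin":0}
    - {"xyz":[0.0314,0.0134,0.11],"spin":0}
    - {"xyz":[0.0314,0.0134,0.14],"spin":0}
    - {"xyz":[0.0314,0.0134,0.152],"spin":0}
    - {"xyz":[0.0314,0.0134,0.154],"spin":0}
    - {"xyz":[0.0314,0.0134,0.154],"spin":0}

```text
time_s: 13.05
tcp_pos: [529.3, 344.7, 48.0]
tool_rot: [[-0.996, 0.093, 0.002], [0.093, 0.996, 0.001], [-0.002, 0.002, -1.0]]
ft_force: [-0.3, -0.2, 1.0]
grip_width: 1.002
gripper_force: 0.0
```

```bash
python3 - <<'E'
from h import *
np.set_printoptions(precision=2,suppress=True)
W=imaging.get_image("wrist"); s=env.state(); print(s["tcp_pos"],s["tool_rot"],s["ft_force"],s["time_s"])
cv2.imwrite("pics/w7raw.png",W["img"][:,:,::-1])
g=cv2.cvtColor(W["img"],cv2.COLOR_RGB2GRAY)
m=masks_of("wrist","barrel")
if m:
    M=m[0]["pixels"]; print(m[0]["p"],M.sum()); r=np.where(M.any(1))[0]; print("rows",r.min(),r.max())
    for v in range(r.min(),r.max(),15): c=np.where(M[v])[0]; print(v,c.min(),c.max()) if len(c) else 0
for y in(344,345,346):
    print(y,proj(W,place([528.5,y,-.092],[[-60,-20,58],[-60,20,58],[-30,-20,58],[-30,20,58],[-85,0,78]])).round(1).tolist())
E
```

```text
[529.36 344.91  48.13] [[-1.    0.09  0.  ]
 [ 0.09  1.    0.  ]
 [-0.    0.   -1.  ]] [0.04 0.   0.46] 13.1
0.62 33592
rows 17 369
17 314 321
32 276 362
47 275 361
62 276 360
77 262 374
92 263 373
107 263 374
122 265 372
137 265 371
152 266 371
167 267 370
182 268 369
197 269 368
212 269 368
227 270 366
242 271 367
257 271 365
272 272 365
287 274 365
302 275 363
317 275 362
332 275 362
347 277 361
362 277 359
344 [[268.3, 140.0], [375.0, 139.9], [272.3, 214.7], [371.4, 214.5], [321.3, 64.7]]
345 [[270.9, 139.8], [377.7, 139.6], [274.7, 214.4], [373.9, 214.3], [324.7, 64.4]]
346 [[273.6, 139.5], [380.3, 139.4], [277.2, 214.2], [376.4, 214.0], [328.1, 64.0]]
```

Call:
drive_tool:
  increments:
    - {"xyz":[0,-0.001,0.001],"spin":0}
    - {"xyz":[0,-0.001,0.001],"spin":0}
    - {"xyz":[0,-0.001,0.001],"spin":0}
    - {"xyz":[0,-0.001,0.001],"spin":0}
    - {"xyz":[0,-0.001,0.001],"spin":0}
    - {"xyz":[0,-0.001,0.001],"spin":0}
    - {"xyz":[0,-0.001,0.001],"spin":0}
    - {"xyz":[0,-0.001,0.001],"spin":0}
  claw: 255

```text
time_s: 14.15
tcp_pos: [528.3, 342.8, 45.9]
tool_rot: [[-0.996, 0.093, 0.0], [0.093, 0.996, -0.001], [-0.0, -0.001, -1.0]]
ft_force: [-0.8, -3.6, 5.4]
grip_width: 0.451
gripper_force: 60.2
```

Call:
drive_tool:
  increments:
    - {"xyz":[0,0,-0.005],"spin":0}
    - {"xyz":[0,0,-0.02],"spin":0}
    - {"xyz":[0,0,-0.06],"spin":0}
    - {"xyz":[0,0,-0.11],"spin":0}
    - {"xyz":[0,0,-0.15],"spin":0}
    - {"xyz":[-0.002,-0.02,-0.16],"spin":0}
    - {"xyz":[-0.006,-0.065,-0.16],"spin":0}
    - {"xyz":[-0.011,-0.115,-0.16],"spin":-0.01}
    - {"xyz":[-0.016,-0.165,-0.16],"spin":-0.02}
    - {"xyz":[-0.021,-0.215,-0.16],"spin":-0.03}
    - {"xyz":[-0.026,-0.265,-0.16],"spin":-0.04}
    - {"xyz":[-0.031,-0.315,-0.16],"spin":-0.047}

```text
time_s: 15.65
tcp_pos: [528.3, 24.5, 203.9]
tool_rot: [[-0.999, 0.046, -0.003], [0.046, 0.999, -0.0], [0.003, -0.001, -1.0]]
ft_force: [0.4, -0.5, -3.5]
grip_width: 0.451
gripper_force: 61.3
```

Call:
drive_tool:
  increments:
    - {"xyz":[-0.003,-0.05,0],"spin":0}
    - {"xyz":[-0.006,-0.1,0],"spin":0}
    - {"xyz":[-0.009,-0.15,0],"spin":0}
    - {"xyz":[-0.011,-0.19,0.01],"spin":0}
    - {"xyz":[-0.012,-0.21,0.03],"spin":0}
    - {"xyz":[-0.012,-0.217,0.06],"spin":0}
    - {"xyz":[-0.012,-0.217,0.07],"spin":0}
    - {"xyz":[-0.012,-0.217,0.07],"spin":0}

```text
time_s: 16.65
tcp_pos: [530.7, -190.0, 134.1]
tool_rot: [[-0.999, 0.045, -0.003], [0.045, 0.999, 0.001], [0.003, 0.001, -1.0]]
ft_force: [0.0, -0.3, -3.9]
grip_width: 0.449
gripper_force: 61.3
```

```bash
python3 - <<'E'
from h import *
np.set_printoptions(precision=2,suppress=True)
s=env.state(); print(s["tcp_pos"],s["tool_rot"],s["ft_force"],s["time_s"])
T=imaging.get_image("top"); cv2.imwrite("pics/t8raw.png",T["img"][:,:,::-1]); W=imaging.get_image("wrist"); cv2.imwrite("pics/w8raw.png",W["img"][:,:,::-1])
S=imaging.get_image("scene"); cv2.imwrite("pics/s8raw.png",S["img"][:,:,::-1])
m=masks_of("top","barrel")
for k in m[:2]:
    M=k["pixels"]; r=np.argwhere(M); print("top",k["p"],M.sum(),r.min(0),r.max(0))
g=T["img"].mean(2); print("dark col profile rows 150-190 near u=410:",[ (v,int(g[v,404:416].mean())) for v in range(150,196,2)])
a=cv2.resize(T["img"][145:265,385:485,::-1],(400,480),interpolation=cv2.INTER_CUBIC); b=cv2.resize(W["img"][0:384,160:480,::-1],(400,480))
cv2.imwrite("pics/c8.png",np.hstack([a,b]))
E
```

```text
[ 530.71 -189.96  134.09] [[-1.    0.05 -0.  ]
 [ 0.05  1.    0.  ]
 [ 0.    0.   -1.  ]] [ 0.05 -0.26 -3.86] 16.65
top 0.85 365 [166 408] [234 425]
dark col profile rows 150-190 near u=410: [(150, 110), (152, 110), (154, 110), (156, 112), (158, 112), (160, 112), (162, 112), (164, 77), (166, 74), (168, 64), (170, 70), (172, 64), (174, 64), (176, 65), (178, 64), (180, 64), (182, 68), (184, 81), (186, 82), (188, 82), (190, 76), (192, 68), (194, 77)]
```

View pics/c8.png

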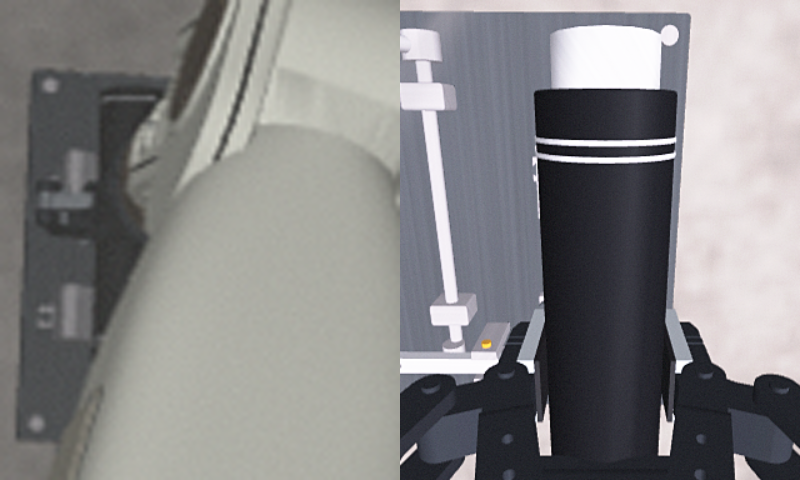

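The composite view shows the barrel held squarely above the blocks. In the top crop its plain edge is at about raw (415,166.5). In the wrist crop the stub-end edge of the black tube is at about raw (324,72). Next I'll compute the axial and lateral errors from these.

```bash
python3 - <<'E'
from h import *
np.set_printoptions(precision=2,suppress=True)
from rig import imaging
C={n:imaging.get_image(n) for n in("top","wrist","scene")}
W,T=C["wrist"],C["top"]; gw=cv2.cvtColor(W["img"],cv2.COLOR_RGB2GRAY).astype(int); gt=cv2.cvtColor(T["img"],cv2.COLOR_RGB2GRAY).astype(int)
print("wrist col 324 rows 62-80",gw[62:82,322:327].mean(1).astype(int)); print("top col 412-418 rows 158-174",gt[158:175,411:419].mean(1).astype(int))
for v in(95,180,230): 
    r=gw[v]; print(v,"edges",[u for u in range(240,400) if abs(r[u+1]-r[u-1])>35])
th=np.linspace(0,2*np.pi,73)
for a in (0,):
  c=np.array([530.7,-190.0]); p=[c[0],c[1],-.046]
  for n in C:
    for x in(-85,85):
      q=proj(C[n],place(p,np.c_[np.full(73,x),20*np.cos(th),146.2+20*np.sin(th)])); print(n,x,"top pt",q[18],"min",q.min(0),"max",q.max(0))
for z in(166,):
  print("stub x",ray(W,(324,72),z),"plain x",ray(T,(415,166.5),z))
m=masks_of("scene","barrel")
for k in m[:1]:
    M=k["pixels"]; r=np.argwhere(M); print("scene",k["p"],M.sum(),r.min(0),r.max(0), "rightmost",[r[r[:,1]==r[:,1].max()].mean(0)])
print(env.state()["time_s"])
E
```

```text
wrist col 324 rows 62-80 [252 252 252 252 253 253 254 255 224  13  39  44  44  44  44  45  43  45
  43  45]
top col 412-418 rows 158-174 [114 114 113 113 114  94  80  64  54  62  85  59  54  54  54  56  54]
95 edges [267, 268, 380, 381, 387, 388]
180 edges [271, 272, 375, 376, 381, 382]
230 edges [273, 274, 275, 373, 374, 378, 379]
top -85 top pt [418.58 235.94] min [408.69 235.76] max [425.41 237.05]
top 85 top pt [420.5  166.19] min [410.81 166.14] max [427.14 169.82]
wrist -85 top pt [324.93  59.06] min [266.92  59.06] max [382.49  67.15]
wrist 85 top pt [323.87 462.32] min [284.62 386.7 ] max [363.01 462.32]
scene -85 top pt [215.6 213. ] min [209.37 210.26] max [226.19 228.22]
scene 85 top pt [281.65 264.66] min [274.43 260.55] max [290.56 280.2 ]
stub x [ 449.32 -186.52  166.  ] plain x [ 614.75 -180.49  166.  ]
scene 0.94 1272 [211 209] [279 290] rightmost [array([263., 290.])]
17.05
```

```bash
cat > cyl.py <<'E'
from h import *
from scipy.spatial import ConvexHull
th=np.linspace(0,2*np.pi,72,endpoint=False)
def cyl(x,y,z,yaw,pitch,L=85,r=20):
    ax=np.array([np.cos(yaw)*np.cos(pitch),np.sin(yaw)*np.cos(pitch),np.sin(pitch)]); n=np.array([-np.sin(yaw),np.cos(yaw),0]); b=np.cross(ax,n)
    ring=r*(np.outer(np.cos(th),n)+np.outer(np.sin(th),b)); o=np.array([x,y,z])
    return np.vstack([o-L*ax+ring,o+L*ax+ring]), o-L*ax+r*b
def edges(c,P,rows):
    q=proj(c,P); h=q[ConvexHull(q).vertices]; out=[]
    for v in rows:
        us=[]
        for i in range(len(h)):
            a,b=h[i],h[(i+1)%len(h)]
            if (a[1]-v)*(b[1]-v)<=0 and a[1]!=b[1]: us.append(a[0]+(b[0]-a[0])*(v-a[1])/(b[1]-a[1]))
        out+= [min(us),max(us)]
    return np.array(out)
E
python3 - <<'E'
from cyl import *
np.set_printoptions(precision=3,suppress=True)
W=imaging.get_image("wrist"); s=env.state(); t=s["tcp_pos"]; print(t)
g=cv2.cvtColor(W["img"],cv2.COLOR_RGB2GRAY).astype(int)
rows=[84,100,140,160,180,200,220]; ob=[]
for v in rows:
    r=g[v].astype(float); f=lambda us:np.array(us)
    d=np.abs(np.diff(r)); L=[u for u in range(250,300) if d[u]>20]; R=[u for u in range(355,400) if d[u]>20]
    lu=max(L); ru=min(R); ob+= [lu+.5,ru+.5]; print(v,L,R)
ob=np.array(ob)
p0=[t[0],t[1],t[2]+12.1,-.046,0]
print("pred-obs",edges(W,cyl(*p0)[0],rows)-ob)
def f(p): 
    P,e=cyl(p[0],p[1],p[2],p[3],p[4]); return np.append(edges(W,P,rows)-ob, proj(W,e)[0,1]-70.5)
r=least_squares(f,p0,loss="soft_l1",x_scale=[1,1,1,.01,.01]); print(r.x-p0, r.fun)
# the same for the hover view over the rack: need only its stub edge
w6=cv2.imread("pics/w6raw.png",0); print("w6 stub edge col 338",w6[28:44,336:341].mean(1).astype(int)); w7=cv2.imread("pics/w7raw.png",0); print("w7 col 318",w7[56:84,316:321].mean(1).astype(int))
E
```

```text
[ 532.494 -190.261  135.899]
84 [266, 267] [380, 381, 387, 388]
100 [267, 268] [380, 386, 387]
140 [266, 269, 270] [377, 378, 384]
160 [269, 270, 271] [376, 377, 383]
180 [271] [375, 376, 381, 382]
200 [272] [374, 375, 380]
220 [273] [373, 374, 378, 379]
pred-obs [-1.035  1.548 -1.23   0.685 -1.219  1.53  -1.213  1.452 -0.208  1.374
 -0.202  1.296 -0.196  1.219]Traceback (most recent call last):
  File "<stdin>", line 15, in <module>
    return func(*args, **kwargs)
    result = trf(vector_fun.fun, vector_fun.jac, x0, f0, J0, lb, ub, ftol, xtol,
                 gtol, max_nfev, x_scale, loss_function, tr_solver,
                 tr_options.copy(), verbose, callback=callback_wrapped)
    return trf_no_bounds(
        fun, jac, x0, f0, J0, ftol, xtol, gtol, max_nfev, x_scale,
        loss_function, tr_solver, tr_options, verbose, callback=callback)
    f_new = fun(x_new)
    self._update_fun()
    ~~~~~~~~~~~~~~~~^^
    self.f = self.fun_wrapped(xp_copy(self.x))
             ~~~~~~~~~~~~~~~~^^^^^^^^^^^^^^^^^
    return np.atleast_1d(self.fun(x))
                         ~~~~~~~~^^^
    return self.f(x, *self.args, **self.kwargs)
           ~~~~~~^^^^^^^^^^^^^^^^^^^^^^^^^^^^^^
  File "<stdin>", line 14, in f
  File "cyl.py", line 15, in edges
    out+= [min(us),max(us)]
           ~~~^^^^
ValueError: min() iterable argument is empty
```

```bash
python3 - <<'E'
from h import *
np.set_printoptions(precision=2,suppress=True)
a=cv2.imread("pics/w7raw.png",0).astype(float); b=cv2.imread("pics/w8raw.png",0).astype(float)
def edge(r,lo,hi,first):   # subpixel crossing of half level between dark tube and outside
    idx=range(lo,hi) if not first else range(hi,lo,-1)
    for u in idx:   # walk outward from the tube
        if r[u]>75: 
            p=u-1 if not first else u+1; return p+(u-p)*(75-r[p])/(r[u]-r[p])
    return np.nan
for v in(84,90,130,140,150,160,170,180,190,200,210):
    o=[]
    for g in(a,b): r=g[v-1:v+2].mean(0); o+=[edge(r,230,300,True),edge(r,340,400,False)]
    print(v,np.round(o,1),"w",round(o[1]-o[0],1),round(o[3]-o[2],1),"ratio",round((o[3]-o[2])/(o[1]-o[0]),3))
print("end rows w7",a[56:84,316:321].mean(1).astype(int)); print("w8",b[56:84,322:327].mean(1).astype(int))
s=env.state(); print(s["tcp_pos"],s["torque"],s["ft_force"],s["tool_rot"][2],s["time_s"],s["joint_pos"])
E
```

```text
84 [262.5 374.2 267.2 381. ] w 111.8 113.8 ratio 1.018
90 [262.6 373.9 267.5 380.6] w 111.2 113.1 ratio 1.017
130 [264.9 372.  292.8 281.3] w 107.2 -11.5 ratio -0.108
140 [265.6 371.3 270.4 378. ] w 105.7 107.6 ratio 1.018
150 [265.9 371.1 270.7 377.4] w 105.2 106.7 ratio 1.015
160 [266.6 370.4 271.3 376.8] w 103.7 105.5 ratio 1.018
170 [266.8 370.1 271.7 376.4] w 103.3 104.7 ratio 1.013
180 [267.5 369.4 271.6 375.6] w 101.8 104.0 ratio 1.021
190 [267.9 369.1 272.3 375.3] w 101.2 103.0 ratio 1.018
200 [268.6 368.4 272.6 374.6] w 99.8 102.1 ratio 1.023
210 [269.1 368.1 273.2 374.3] w 98.9 101.1 ratio 1.022
end rows w7 [251 251 251 250 250 250 250 251 251 253 255 217  10  37  41  40  42  40
  42  43  41  42  41  44  43  44  41  45]
w8 [252 252 252 252 252 252 252 251 251 252 252 252 254 255 223  11  39  44
  44  43  43  42  42  44  43  43  45  44]
[ 532.49 -190.26  135.9 ] [-0.04  0.05 -0.02] [ 0.6  -0.48 -4.7 ] [-0. -0. -1.] 17.1 [-0.34  0.43  0.    1.14  0.   -0.3 ]
```

Call:
drive_tool:
  increments:
    - {"xyz":[0.002,-0.0015,0.005],"spin":0}
    - {"xyz":[0.002,-0.0015,0.02],"spin":0}
    - {"xyz":[0.002,-0.0015,0.035],"spin":0}
    - {"xyz":[0.002,-0.0015,0.048],"spin":0}
    - {"xyz":[0.002,-0.0015,0.056],"spin":0}
    - {"xyz":[0.002,-0.0015,0.06],"spin":0}
    - {"xyz":[0.002,-0.0015,0.062],"spin":0}
    - {"xyz":[0.002,-0.0015,0.062],"spin":0}
    - {"xyz":[0.002,-0.0015,0.062],"spin":0}

```text
time_s: 18.23
tcp_pos: [530.4, -191.9, 73.8]
tool_rot: [[-0.999, 0.045, 0.001], [0.045, 0.999, -0.0], [-0.001, -0.0, -1.0]]
ft_force: [-0.7, 0.1, -3.9]
grip_width: 0.451
gripper_force: 61.3
```

```bash
python3 - <<'E'
from h import *
from cyl import *
np.set_printoptions(precision=2,suppress=True)
W=imaging.get_image("wrist"); S=imaging.get_image("scene"); T=imaging.get_image("top"); s=env.state(); t=s["tcp_pos"]; print(t,s["ft_force"],s["torque"],s["time_s"])
for n,c in(("w9",W),("s9",S),("t9",T)): cv2.imwrite(f"pics/{n}raw.png",c["img"][:,:,::-1])
for n,c in(("scene",S),("top",T)):
    m=masks_of(n,"barrel")
    if m: r=np.argwhere(m[0]["pixels"]); print(n,m[0]["p"],len(r),r.min(0),r.max(0))
    q=proj(c,cyl(t[0],t[1],t[2]+12.5,-.046,0)[0]); print("pred rows/cols",q.min(0)[::-1],q.max(0)[::-1])
g=T["img"].mean(2); print("top rows 160-186 at u 404-408, 408-412:",g[160:187,404:408].mean(1).astype(int),g[160:187,408:412].mean(1).astype(int))
E
```

```text
[ 530.3  -191.89   73.65] [-0.7   0.03 -4.96] [-0.    0.03  0.04] 18.375
pred rows/cols [228.74 215.65] [295.78 291.85]
top 0.84 303 [172 405] [232 421]
pred rows/cols [171.56 405.59] [238.47 423.09]
top rows 160-186 at u 404-408, 408-412: [111 111 112  90  76  76  76  76  76  77  78  77  76  69  70  75  68  69
  69  69  68  69  78  94  97  96  97] [115 116 114  90  78  77  78  77  77  77  78  80  56  55  90  66  52  51
  53  53  54  55  53  55  54  52  54]
```

Call:
drive_tool:
  increments:
    - {"xyz":[0,0,0.002],"spin":0}
    - {"xyz":[0,0,0.004],"spin":0}
    - {"xyz":[0,0,0.0055],"spin":0}
    - {"xyz":[0,0,0.0065],"spin":0}
    - {"xyz":[0,0,0.007],"spin":0}
    - {"xyz":[0,0,0.007],"spin":0}

```text
time_s: 19.23
tcp_pos: [530.1, -191.9, 66.4]
tool_rot: [[-0.999, 0.045, 0.0], [0.045, 0.999, -0.0], [-0.0, -0.0, -1.0]]
ft_force: [0.2, -0.1, -4.6]
grip_width: 0.453
gripper_force: 61.3
```

Call:
drive_tool:
  increments:
    - {"xyz":[0,0,0.0005],"spin":0}
    - {"xyz":[0,0,0.001],"spin":0}
    - {"xyz":[0,0,0.0015],"spin":0}
    - {"xyz":[0,0,0.0015],"spin":0}

```text
time_s: 19.73
tcp_pos: [530.5, -192.4, 65.6]
tool_rot: [[-0.999, 0.046, 0.001], [0.046, 0.999, -0.001], [-0.001, -0.001, -1.0]]
ft_force: [-1.7, -2.0, 3.2]
grip_width: 0.453
gripper_force: 62.0
```

Call:
drive_tool:
  increments:
    - {"xyz":[0,-0.0005,0],"spin":0}
    - {"xyz":[0,-0.0005,0.0003],"spin":0}
    - {"xyz":[0,-0.0005,0.0005],"spin":0}
    - {"xyz":[0,-0.0005,0.0005],"spin":0}

```text
time_s: 20.23
tcp_pos: [530.6, -192.8, 65.2]
tool_rot: [[-0.999, 0.046, 0.002], [0.046, 0.999, -0.001], [-0.002, -0.001, -1.0]]
ft_force: [-1.3, -2.5, 5.0]
grip_width: 0.449
gripper_force: 62.3
```

```bash
python3 - <<'E'
from h import *
np.set_printoptions(precision=2,suppress=True)
for i in range(3):
    imaging.get_image("wrist"); s=env.state(); print(s["tcp_pos"],s["ft_force"],s["torque"],s["tool_rot"][2],s["time_s"])
E
```

```text
[ 530.63 -192.86   65.15] [-1.85 -1.32  5.09] [-0.38  0.34 -0.02] [-0. -0. -1.] 20.275
[ 530.6  -192.87   65.14] [-1.41 -2.81  5.77] [-0.4   0.31  0.01] [-0. -0. -1.] 20.325
[ 530.61 -192.88   65.14] [-2.85 -1.23  6.29] [-0.34  0.38  0.01] [-0. -0. -1.] 20.375
```

Call:
drive_tool:
  increments:
    - {"xyz":[0.0002,-0.0004,0.0002],"spin":0}
    - {"xyz":[0.0004,-0.0008,0.0004],"spin":0}
    - {"xyz":[0.0004,-0.0008,0.0004],"spin":0}
    - {"xyz":[0.0004,-0.0008,0.0004],"spin":0}

```text
time_s: 20.88
tcp_pos: [530.6, -193.1, 64.9]
tool_rot: [[-0.999, 0.045, 0.002], [0.045, 0.999, 0.0], [-0.002, 0.0, -1.0]]
ft_force: [-0.9, -0.4, 6.3]
grip_width: 0.455
gripper_force: 62.3
```

```bash
python3 - <<'E'
from h import *
np.set_printoptions(precision=2,suppress=True)
F=[]
for i in range(6):
    imaging.get_image("wrist"); s=env.state(); F.append(np.r_[s["tcp_pos"],s["ft_force"],s["torque"]])
print(np.mean(F,0),np.std(F,0),s["tool_rot"],s["time_s"])
E
```

```text
[ 530.65 -193.05   64.95   -1.08   -0.74    6.42   -0.05    0.2    -0.12] [0.01 0.01 0.02 0.3  0.46 0.43 0.02 0.03 0.02] [[-1.    0.05  0.  ]
 [ 0.05  1.   -0.  ]
 [-0.    0.   -1.  ]] 21.175
```

Call:
drive_tool:
  increments:
    - {"xyz":[0.0001,-0.0001,0.0003],"spin":0}
    - {"xyz":[0.0002,-0.0001,0.0006],"spin":0}
    - {"xyz":[0.0002,-0.0001,0.0008],"spin":0}
    - {"xyz":[0.0002,-0.0001,0.0008],"spin":0}
    - {"xyz":[0.0002,-0.0001,0.0008],"spin":0}

```text
time_s: 21.8
tcp_pos: [530.7, -193.1, 64.9]
tool_rot: [[-0.999, 0.045, 0.003], [0.045, 0.999, -0.0], [-0.003, 0.0, -1.0]]
ft_force: [-2.3, 0.0, 11.0]
grip_width: 0.452
gripper_force: 62.5
```

```bash
python3 - <<'E'
from cyl import *
np.set_printoptions(precision=2,suppress=True)
F=[]
for i in range(6):
    c=imaging.get_image(["wrist","top","scene"][i%3]); s=env.state(); F.append(np.r_[s["tcp_pos"],s["ft_force"],s["torque"]])
    if i<3:
        n=["wrist","top","scene"][i]; cv2.imwrite(f"pics/{n}10raw.png",c["img"][:,:,::-1])
        if n!="wrist":
            m=masks_of(n,"barrel"); q=proj(c,cyl(530.6,-193,77.3,-.046,0)[0]); print(n,"pred",q.min(0)[::-1],q.max(0)[::-1])
            if m: r=np.argwhere(m[0]["pixels"]); print("obs",m[0]["p"],len(r),r.min(0),r.max(0))
print(np.mean(F,0),np.std(F,0)[3:6],s["time_s"],s["grip_width"])
E
```

```text
top pred [172.17 405.48] [238.53 422.84]
obs 0.62 1353 [162 389] [255 422]
scene pred [231.62 216.32] [298.36 291.89]
obs 0.95 1154 [234 215] [296 291]
[ 530.68 -193.09   64.9    -1.86    0.45   10.18    0.12    0.42   -0.14] [0.44 0.51 0.16] 22.2 0.45333622893007564
```

Call:
drive_tool:
  increments:
    - {"xyz":[0.0003,0,-0.0003],"spin":0}
    - {"xyz":[0.0003,0,-0.0003],"spin":0}
    - {"xyz":[0.0003,0,-0.0003],"spin":0}
    - {"xyz":[0.0003,0,-0.0003],"spin":0}

```text
time_s: 22.7
tcp_pos: [530.7, -193.1, 64.9]
tool_rot: [[-0.999, 0.045, 0.004], [0.045, 0.999, -0.0], [-0.004, 0.0, -1.0]]
ft_force: [-0.0, 0.7, 7.3]
grip_width: 0.448
gripper_force: 62.4
```

```bash
python3 - <<'E'
from h import *
np.set_printoptions(precision=2,suppress=True)
F=[]
for i in range(8):
    imaging.get_image("scene"); s=env.state(); F.append(np.r_[s["tcp_pos"],s["ft_force"],s["torque"]])
print(np.mean(F[:4],0),np.mean(F[4:],0),s["time_s"])
f=np.mean(F,0)
if 6.5<f[5]<11 and abs(f[4])<2 and abs(f[3])<3: print("handing in"); print(workorder.job_done())
E
```

```text
[ 530.67 -193.08   64.91   -0.11    0.05    7.75    0.04    0.16   -0.15] [ 530.66 -193.08   64.91   -0.53   -0.26    7.86    0.04    0.12   -0.14] 23.1
handing in
the job is handed in; nothing more can be done
None
```

The job was handed in at about 23 s: I threw the arrest lever over to its stop and back, then laid the 40 mm barrel in the V-blocks. It is still held there with the tool pushing down about 8 N, roughly 12 N on the V with its own weight, and the plain end is within about 3 mm of its place over the feeler.

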